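# Lock the coolant strainer into the grinder's filter box

## Task

Fit the strainer cartridge with the two side lugs into the filter box: lower it into the round opening with its lugs passing down through the two gaps of the bayonet collar, twist it clockwise (seen from above) under the hooks, and let the lugs drop into the locking notches so that it hangs fully down and upright. Then let go, and leave the other two cartridges standing where they are.

Things in the scene. Friction and masses are not known exactly. Their poses are not given: they have to be found in the camera images.
- lug_cartridge: Loose strainer, 0.3-0.6 kg: dark drum dia 60 mm, cap dia 72, black T-handle. Origin: underside centre, z up. Only one with lugs: two, on its +x and -x, reaching 60 mm from the axis, 12 wide, at z 50-60. Drum z 0-50 (lowest 12 tapers to dia 48), cap z 50-62, stem dia 16, handle bar z 105-127, 64 long along x (in line with the lugs), 16 wide, centred. Half-turn symmetric.
- filter_box: Fixed grey box 220x220x70 mm, dark collar on top, dia 150. Origin: underside centre, on axis of the dia 76 opening. Collar's only two gaps, ±26 deg, on its +x and -x, floor (ledge) z 80: part's origin rests at z 30. 26-85 deg clockwise of each: hook roof, z 102-108, inner dia 96; under it notch at 39-81 deg (middle 60), floor z 70: part's origin locked at z 20; stop at 83. Other way: solid.
- plain_cartridge: Bystander: a cartridge with the same drum, 72 mm cap and T-handle but no lugs, loose, 127 mm tall. Origin: centre of the underside, x along the handle bar. Leave it standing.
- flange_cartridge: Bystander: a cartridge with the same drum and T-handle but a round flange 110 mm in diameter under the cap and no lugs, loose, 127 mm tall. Origin: centre of the underside, x along the handle bar. Leave it standing.
Mind the look-alikes: they are no part of the job. Leave any orange or purple look-alike of the lug_cartridge alone.

How it is judged:
On the way:
1. the lugs have passed down through the entry gaps of the collar, not yet turned (z of lug_cartridge in the frame of filter_box below 0.046 m and horizontal distance between lug_cartridge and filter_box below 0.015 m and angle between the x axis of lug_cartridge and the x axis of filter_box, either way round below 0.45 rad), for 0.05 s.
At the end, for the whole second after the job is handed in: Lugged cartridge at rest in the box, both lugs down in the notches: origin under 25 mm above the bench, within 15 mm of the opening's axis, turned 41 to 80 degrees from the gaps, tilt under 7 degrees; the other two upright (within 11 degrees), within 30 mm of their starts (z of lug_cartridge in the frame of filter_box below 0.025 m and horizontal distance between lug_cartridge and filter_box below 0.015 m and angle between the x axis of lug_cartridge and the x axis of filter_box, either way round between 0.72 and 1.4 rad and angle between lug_cartridge's own z axis and vertical below 0.12 rad and linear speed of lug_cartridge below 0.02 m/s and distance of each of plain_cartridge, flange_cartridge from where it was at the start of the episode below 0.03 m and angle between each of plain_cartridge, flange_cartridge's own z axis and vertical below 0.2 rad); the robot touches nothing.
It fails at once if the plain cartridge is pushed away or lifted (distance of plain_cartridge from where it was at the start of the episode above 0.03 m).
It fails at once if the flanged cartridge is pushed away or lifted (distance of flange_cartridge from where it was at the start of the episode above 0.03 m).
It also fails if it takes over 45 s, if anything falls off the work surface, if the arm or the gripper's body presses on something with over 40 N, if the wrist force passes 120 N, or if a joint passes its speed limit or range.

## Robot

A 6-joint arm with a two-finger parallel gripper is mounted at the origin on the work surface. World frame = base frame: x ahead of the robot, y to its left, z up, the work surface at z = 0. Lengths are in m, angles in rad, forces in N, time in s.
With the tool pointing down it reaches from about 0.225 to 0.875 m from the base axis. Payload 3.4 kg.
Tool frame: the origin (TCP) lies between the finger pads; the fingertips stand 8 mm ahead of it and the grasp point (between the pads) lies 11 mm behind it; z points along the fingers, y is the line along which they close (so a half turn about z gives the same grasp; the last joint's range is limited). The gripper opens to 85 mm and grips with 20 to 120 N. Pads are 22 mm wide; open, the fingers measure 114 mm over their backs; the gripper's body (76 mm by 85 mm) begins 54 mm behind the grasp point. The pads swing forward as they close: fully open they stand 13 mm farther back than shut.
Start: joints at [-1.359, 0.276, 1.505, -0, 1.361, -0.121], TCP at [0.188, -0.543, 0.239] pointing down, gripper open.
Joint ranges: [-2.89, 2.89], [-0.75, 2.08], [0.22, 2.7], [-1.18, 4.32], [0.11, 2.71], [-2.7, 2.7]. Speed limits (rad/s): [2.57, 2.57, 3.14, 3.14, 3.14, 3.14].

## Interface

Orientations are given as a unit quaternion [w, x, y, z].
In Python, from rig import manip gives the robot as it stands.
- The arm moves only by the tool move_arm, never from a script. Its argument "deltas" is a list that holds one entry, the list of rows, each a list of 5 numbers: the shift along the tool's x, y, z normalised to -1 to 1, where 1 is 80 cm, then the turn about the tool's z normalised to -1 to 1, where 1 is 120 degrees, then the closure, from -1 (fully open) to 1 (shut). In form: [[[tx, ty, tz, twist, grip], ...]]. A call has 1 to 12 rows; each row is the pose to reach, as a shift and turn from the pose commanded when the call began, along the tool's axes at that moment; what a row does not reach only later rows make up. A row lasts 1/10 s, in which the tool goes at most 50 mm and 8.59 degrees, less where a joint would pass 70% of its speed; a pose out of reach is approached as far as the arm can. A call with a number of a shift or a turn outside -1 to 1 is refused whole. A call with a gripper value outside its range is refused whole. The fingers move at their own pace and stop on an object; "squeeze" is the grip in N (left out, the last holds). Time passes only in rows, so rows that repeat a pose let the fingers close. It gives the time, the measured TCP pose, the force, the opening and the grip force at its end, in the units of the state.
- manip.get_state(): the state, without advancing time (a new reading comes with each control period).
- manip.get_image(name): name is "scene" or "top" or "wrist"; returns the picture (480x640x3 uint8, red, green, blue); there is no depth.
- manip.camera_params(name): a dict with "fx", "fy", "cx", "cy" (pixels), "R" (3x3) and "t" (3): a world point X has camera coordinates R X + t; the wrist camera has in their place "tool_from_camera" (4x4, takes a point from camera to tool coordinates, whose origin is the TCP and whose axes are the flange's). Camera axes: x right, y down, z forward; pixel columns grow to the right and rows downward; lengths in m; the calibration is good to about 2 mm. A picture is of the moment at which its call begins: read the wrist's pose just before it. camera_params takes no time and is no camera call.
- manip.sign_off(): hands the job in; it is judged then, once.
The state is a dict: "clock": time; "qpos": joint angles; "qd": joint speeds; "effort": joint torques, N m; "position": TCP position; "ee_rot": TCP orientation; "contact_force": force on the tool from outside, world axes, zero at the start; "moment": the same for the moment, N m; "width": finger opening in m; "gripper_force": force on a finger pad.
Only numpy, scipy, OpenCV 4.12 (cv2) and the standard library are available. Lean on these libraries where they do the work, as an engineer would, in place of code of your own. Each camera call takes 0.05 s, during which the arm holds its last target. There are 200 camera calls.

## Working session

There is one attempt and no reset: what is moved stays moved. The work goes in short steps, Python scripts to look and compute and a tool call to move; the robot and the scene stay as the last step left them, time stands still between calls to the robot, and variables do not carry over. Pictures are saved under pics/ and viewed, at most 10 in all, crops included, and the job is handed in when it is done.

Besides the shell and the picture viewer there is one more tool, called after "Call:" in YAML: its name, and indented under it one key for each argument. move_arm: Moves the arm, as the interface text tells. Scaled input: -1 to 1 covers 80 cm each way for a shift and 120 degrees each way for a turn. Its arguments: {"type":"object","properties":{"deltas":{"type":"array","items":{"type":"array","items":{"type":"array","items":{"type":"number","minimum":-1,"maximum":1}}}},"squeeze":{"type":"number"}},"required":["deltas"]}

```bash
mkdir -p pics; python3 - <<'E'
from rig import manip
import cv2,numpy as np
s=manip.get_state();print(s)
for n in("top","scene"):
    cv2.imwrite(f"pics/{n}0.png",manip.get_image(n)[:,:,::-1]);print(manip.camera_params(n))
print(manip.camera_params("wrist"))
E
```

```text
{'clock': 0.0, 'qpos': array([-1.35896615e+00,  2.76606491e-01,  1.50613772e+00, -1.60687930e-05,
        1.36067974e+00, -1.21006316e-01]), 'qd': array([0.00047654, 0.00065872, 0.00037978, 0.0007799 , 0.00137789,
       0.00107563]), 'effort': array([ 2.72874495e-03, -4.16761601e+01, -2.45805717e+01,  1.96732763e-07,
        1.11033840e-02, -7.92314523e-06]), 'position': array([ 0.18774535, -0.54294737,  0.2384313 ]), 'ee_rot': array([-9.14345444e-04,  9.86183721e-01,  1.65652742e-01, -4.94150225e-05]), 'contact_force': array([ 0.05975377, -0.681371  , -0.01234582]), 'moment': array([ 0.01533292,  0.00816686, -0.00411834]), 'gripper_force': 0.0, 'width': 0.08515575037845902}
{'fx': 446.2508693559327, 'fy': 446.2508693559327, 'cx': 319.3048568045363, 'cy': 237.37897769285738, 'R': array([[-0.04968554, -0.99874034, -0.00700562],
       [-0.96730964,  0.04986604, -0.24864723],
       [ 0.24868336, -0.00557757, -0.96856878]]), 't': array([-0.03840707,  0.60099418,  0.65397516])}
{'fx': 463.4913214023618, 'fy': 463.4913214023618, 'cx': 323.07372358436106, 'cy': 234.17505339781695, 'R': array([[-0.85952535,  0.51059252, -0.02261534],
       [ 0.34297665,  0.54342621, -0.76619513],
       [-0.37892373, -0.66632067, -0.64220991]]), 't': array([ 0.56516837, -0.12037228,  1.02197827])}
{'fx': 354.7710821955002, 'fy': 354.7710821955002, 'cx': 315.072226064844, 'cy': 242.10519462554865, 'tool_from_camera': array([[ 2.44734296e-04, -9.58460977e-01, -2.85223590e-01,
         7.30430391e-02],
       [ 9.99999886e-01,  1.17537537e-04,  4.63072233e-04,
         1.13660841e-03],
       [-4.10312186e-04, -2.85223671e-01,  9.58460896e-01,
        -1.35693400e-01],
       [ 0.00000000e+00,  0.00000000e+00,  0.00000000e+00,
         1.00000000e+00]])}
```

View pics/top0.png

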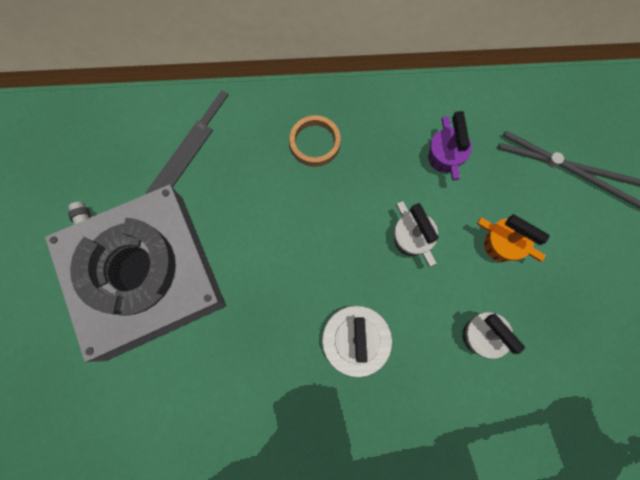

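View pics/scene0.png

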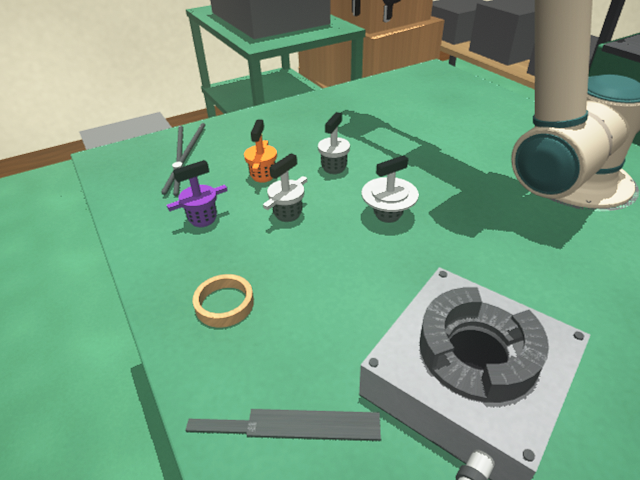

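The top view shows the white lugged cartridge at about (416,233), with lug tips near (402,207) and (431,261). The box is centred near (125,268), the plain cartridge at (490,335) and the flanged one at (357,341). Next I'll enlarge the cartridge and the box.

```bash
python3 - <<'E'
import cv2,numpy as np
a=cv2.imread("pics/top0.png")
c=cv2.resize(a[195:275,376:456],(400,400),interpolation=cv2.INTER_CUBIC)  # x5
b=cv2.resize(a[170:370,35:235],(400,400),interpolation=cv2.INTER_CUBIC) # x2
b2=cv2.resize(a[210:324,65:179],None,fx=3.5,fy=3.5,interpolation=cv2.INTER_CUBIC)[:400,:400]
cv2.imwrite("pics/c1.png",cv2.convertScaleAbs(np.hstack([c,np.pad(b2,((0,400-b2.shape[0]),(0,400-b2.shape[1]),(0,0)))]),alpha=1.4))
E
```

```text
(no output)
```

View pics/c1.png

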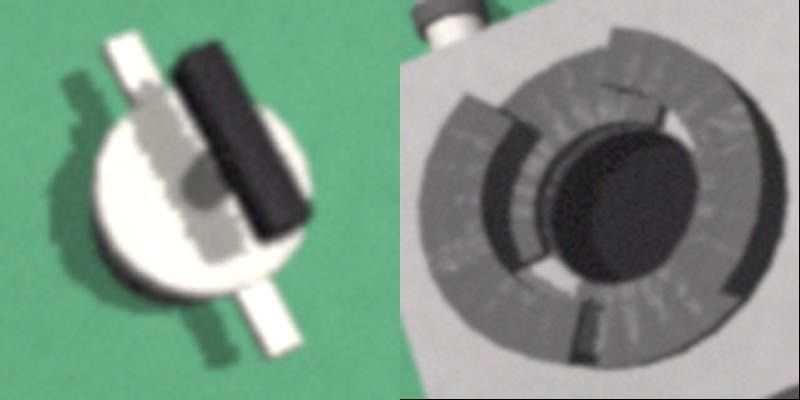

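```bash
cat > h.py <<'E'
import numpy as np
from rig import manip
def ray(n,uv,z,s=None):
    p=manip.camera_params(n);d=np.array([(uv[0]-p['cx'])/p['fx'],(uv[1]-p['cy'])/p['fy'],1])
    if n=='wrist':
        from scipy.spatial.transform import Rotation as Ro
        T=p['tool_from_camera'];q=s['ee_rot'];R=Ro.from_quat([*q[1:],q[0]]).as_matrix()
        d=R@T[:3,:3]@d;C=R@T[:3,3]+s['position']
    else: d=p['R'].T@d;C=-p['R'].T@p['t']
    return C+d*(z-C[2])/d[2]
ang=lambda a,b:np.degrees(np.arctan2(*(b-a)[1::-1]))
E
python3 - <<'E'
from h import *
np.set_printoptions(precision=4,suppress=True)
a,b=ray('top',(400.6,203),.06),ray('top',(433,264.6),.06);print('lugs',a,b,(a+b)/2,ang(a,b),np.linalg.norm(a-b))
a,b=ray('top',(416.4,206),.127),ray('top',(433,240),.127);print('bar',a,b,(a+b)/2,ang(a,b),np.linalg.norm(a-b))
S=[ray('top',p,.07) for p in((54,240),(166,193),(208,298),(90,351))];print(S,sum(S)/4)
for i in range(4):print(ang(S[i],S[(i+1)%4]),np.linalg.norm(S[i]-S[(i+1)%4]))
c=sum(S)/4
for p in((465,95),(610,28),(735,292),(577,362)):
    e=ray('top',(65+(p[0]-400)/3.5,210+p[1]/3.5),.108);print('gap',e-c,ang(c,e),np.linalg.norm((e-c)[:2]))
for p in((490,335),(360,340)):print(ray('top',p,.06))
E
```

```text
lugs [ 0.6556 -0.2101  0.06  ] [ 0.5466 -0.2531  0.06  ] [ 0.6011 -0.2316  0.06  ] -158.47785120078592 0.11715453976479166
bar [ 0.6273 -0.2205  0.127 ] [ 0.5722 -0.2399  0.127 ] [ 0.5998 -0.2302  0.127 ] -160.5924061700956 0.058445835447806724
[array([0.6179, 0.3695, 0.07  ]), array([0.6908, 0.187 , 0.07  ]), array([0.5092, 0.1136, 0.07  ]), array([0.4362, 0.2959, 0.07  ])] [0.5635 0.2415 0.07  ]
-68.22117222901446 0.19646312621959686
-157.97501183748884 0.19591635148194156
111.81968300713446 0.19638893095578308
22.04650961579263 0.19605671976228378
gap [0.0459 0.0588 0.038 ] 52.0195182374199 0.07461376510621655
gap [ 0.074  -0.0044  0.038 ] -3.390803450538144 0.07412726541947934
gap [-0.0487 -0.0656  0.038 ] -126.57944994016708 0.08173635880074878
gap [-0.0754  0.001   0.038 ] 179.23998790593959 0.07538672375695878
[ 0.4295 -0.3301  0.06  ]
[ 0.4321 -0.1247  0.06  ]
```

Call:
move_arm:
  deltas:
    - [[0.615,-0.2,0,-0.76,-1],[0.615,-0.2,0,-0.76,-1],[0.615,-0.2,0,-0.76,-1],[0.615,-0.2,0,-0.76,-1],[0.615,-0.2,0,-0.76,-1],[0.615,-0.2,0,-0.76,-1],[0.615,-0.2,0,-0.76,-1],[0.615,-0.2,0,-0.76,-1],[0.615,-0.2,0,-0.76,-1],[0.615,-0.2,0,-0.76,-1],[0.615,-0.2,0,-0.76,-1],[0.615,-0.2,0,-0.76,-1]]
  squeeze: 60

```text
clock: 1.3
position: [0.6025, -0.2291, 0.2382]
ee_rot: [-0.001, 0.57, 0.822, 0.0]
contact_force: [-1.0, -0.1, -0.2]
width: 0.0853
gripper_force: 0.0
```

Call:
move_arm:
  deltas:
    - [[0,0,0,-0.76,-1],[0,0,0,-0.76,-1],[0,0,0,-0.76,-1],[0,0,0,-0.76,-1],[0,0,0,-0.76,-1],[0,0,0,-0.76,-1],[0,0,0,-0.76,-1],[0,0,0,-0.76,-1],[0,0,0,-0.76,-1],[0,0,0,-0.76,-1],[0,0,0,-0.76,-1],[0,0,0,-0.76,-1]]

```text
clock: 2.5
position: [0.5993, -0.2325, 0.2391]
ee_rot: [-0.001, -0.185, 0.983, 0.0]
contact_force: [0.2, -0.8, -0.1]
width: 0.0852
gripper_force: 0.0
```

```bash
cat >> h.py <<'E'
from scipy.spatial.transform import Rotation as Ro
def yaw(s):
    q=s['ee_rot'];x=Ro.from_quat([*q[1:],q[0]]).as_matrix();return np.degrees(np.arctan2(x[1,0],x[0,0]))%360
def plan(s,xyz,yw):
    q=s['ee_rot'];R=Ro.from_quat([*q[1:],q[0]]).as_matrix()
    d=R.T@(np.array(xyz)-s['position']);t=-((yw-yaw(s)+180)%360-180)
    print('plan',np.round(d/.8,4),round(t/120,4),np.linalg.norm(d),t)
def show(s):print(s['clock'],s['position'].round(4),round(yaw(s),2),'q6',s['qpos'][5].round(3),s['contact_force'].round(1),s['moment'].round(2),s['width'].round(4),s['gripper_force'])
E
python3 - <<'E'
from h import *
import cv2
s=manip.get_state();show(s)
cv2.imwrite("pics/w1.png",manip.get_image("wrist")[:,:,::-1])
plan(s,(.601,-.231,.105),201.5)
E
```

```text
Traceback (most recent call last):
  File "h.py", line 19, in show
    def show(s):print(s['clock'],s['position'].round(4),round(yaw(s),2),'q6',s['qpos'][5].round(3),s['contact_force'].round(1),s['moment'].round(2),s['width'].round(4),s['gripper_force'])
                                                                                                                                                    ^^^^^^^^^^^^^^^^
AttributeError: 'float' object has no attribute 'round'
```

```bash
sed -i "s/s\['width'\].round(4)/round(s['width'],4)/" h.py
python3 - <<'E'
from h import *
import cv2
s=manip.get_state();show(s)
cv2.imwrite("pics/w1.png",manip.get_image("wrist")[:,:,::-1])
plan(s,(.601,-.231,.105),201.5)
E
```

```text
2.5 [ 0.5993 -0.2325  0.2391] 201.3 q6 -2.42 [ 0.2 -0.8 -0.1] [-0.01 -0.02 -0.01] 0.0852 0.0
plan [-0.0029  0.001   0.1676] -0.0017 0.13407950406141708 -0.20337131729101543
```

View pics/w1.png

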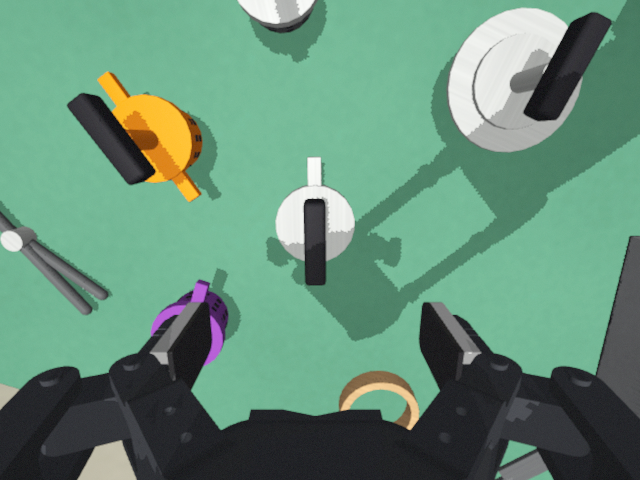

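The wrist view shows the bar vertical along u=315, with its top spanning v≈200 to 285 and the far lug tip at (315,158). It is aligned with the tool.

```bash
python3 - <<'E'
from h import *
s=manip.get_state()
print(ray('wrist',(315.5,158),.06,s),ray('wrist',(315.5,200),.127,s),ray('wrist',(315.5,284),.105,s),ray('wrist',(315.5,263),.127,s))
E
```

```text
[ 0.54885223 -0.2529882   0.06      ] [ 0.57237184 -0.24391243  0.127     ] [ 0.64062227 -0.21733581  0.105     ] [ 0.61620306 -0.22686029  0.127     ]
```

Call:
move_arm:
  deltas:
    - [[-0.0035,0,0.05,0,-1],[-0.0035,0,0.1,0,-1],[-0.0035,0,0.14,0,-1],[-0.0035,0,0.168,0,-1],[-0.0035,0,0.168,0,-1],[-0.0035,0,0.168,0,1],[-0.0035,0,0.168,0,1],[-0.0035,0,0.168,0,1],[-0.0035,0,0.168,0,1],[-0.0035,0,0.168,0,1],[-0.0035,0,0.168,0,1],[-0.0035,0,0.168,0,1]]
  squeeze: 60

```text
clock: 3.75
position: [0.6039, -0.231, 0.1061]
ee_rot: [0.001, -0.186, 0.983, -0.001]
contact_force: [-0.7, -1.6, 5.1]
width: 0.0151
gripper_force: 59.9
```

Call:
move_arm:
  deltas:
    - [[0,0,-0.02,0,1],[0,0,-0.06,0,1],[0,0,-0.12,0,1],[0,0,-0.18,0,1],[-0.008,0.028,-0.2,0,1],[-0.025,0.084,-0.2,0,1],[-0.042,0.14,-0.2,0,1],[-0.059,0.196,-0.2,0,1],[-0.076,0.252,-0.2,0,1],[-0.093,0.308,-0.2,0,1],[-0.11,0.364,-0.2,0,1],[-0.127,0.42,-0.2,0,1]]

```text
clock: 4.95
position: [0.5732, 0.1212, 0.263]
ee_rot: [-0.002, -0.186, 0.983, 0.0]
contact_force: [0.4, -1.0, -3.8]
width: 0.0148
gripper_force: 59.2
```

Call:
move_arm:
  deltas:
    - [[-0.016,0.05,0,0,1],[-0.03,0.1,0,0,1],[-0.04,0.135,0,0,1],[-0.0447,0.1476,0,0,1],[-0.0447,0.1476,0,0,1],[-0.0447,0.1476,0,0,1],[-0.0447,0.1476,0,0,1]]

```text
clock: 5.65
position: [0.5649, 0.2407, 0.2644]
ee_rot: [-0.001, -0.185, 0.983, -0.001]
contact_force: [0.3, 0.0, -4.4]
width: 0.0153
gripper_force: 59.3
```

```bash
python3 - <<'E'
from h import *
import cv2
s=manip.get_state();show(s)
a=manip.get_image("wrist")[:,:,::-1];b=manip.get_image("scene")[:,:,::-1]
cv2.imwrite("pics/w2.png",a)
cv2.imwrite("pics/s2.png",cv2.resize(b[130:480,300:640],None,fx=1.7,fy=1.7))
plan(s,(.5635,.2415,.2),202)
E
```

```text
5.65 [0.5649 0.2407 0.2644] 201.38 q6 -1.654 [ 0.3  0.  -4.4] [-0.01  0.03 -0.04] 0.0153 59.30340689184959
plan [0.0011 0.0016 0.0805] -0.0052 0.06440783544535603 -0.6214183505353503
```

View pics/w2.png

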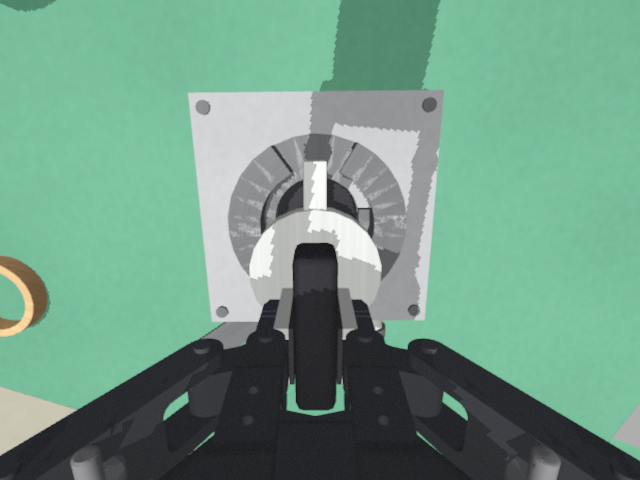

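View pics/s2.png

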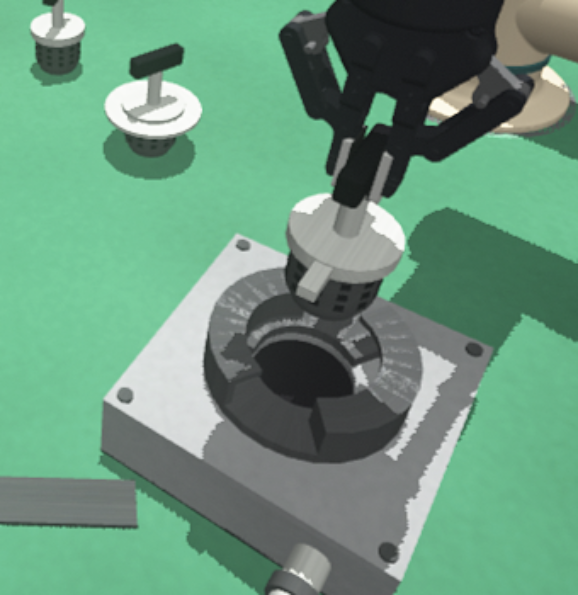

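Wrist view: the box screws are at (203,107), (429,104), (414,310) and (222,312), the near gap spans about u=275–353, and the lug tip is at (316,161). The part hangs upright, in line with the gap.

```bash
python3 - <<'E'
from h import *
s=manip.get_state()
S=[ray('wrist',p,.07,s) for p in((203,107),(429,104),(414,310),(222,312))];print(sum(S)/4,[(ang(S[i],S[(i+1)%4]),np.linalg.norm(S[i]-S[(i+1)%4])) for i in range(4)])
z=s['position'][2]-.106
t=ray('wrist',(316,161),z+.06,s);print('tip',t,'axis',t+.06*np.array([np.cos(np.radians(21.4)),np.sin(np.radians(21.4)),0]))
l,r=ray('wrist',(250,268),z+.062,s),ray('wrist',(382,268),z+.062,s);print(l,r,(l+r)/2,np.linalg.norm(l-r))
E
```

```text
[0.56561992 0.24155135 0.07      ] [(np.float64(112.08343780441095), np.float64(0.19713017171096392)), (np.float64(22.120125873255216), np.float64(0.1982755593462928)), (np.float64(-67.93749780631384), np.float64(0.1978219547230037)), (np.float64(-158.07983428211185), np.float64(0.1982040402291842))]
tip [0.50916971 0.21817999 0.21877017] axis [0.56503305 0.2400726  0.21877017]
[0.57457373 0.20555475 0.22077017] [0.54858034 0.27189896 0.22077017] [0.56157704 0.23872686 0.22077017] 0.0712545518209866
```

Call:
move_arm:
  deltas:
    - [[0,0.0016,0.01,-0.006,1],[0,0.0016,0.04,-0.006,1],[0,0.0016,0.06,-0.006,1],[0,0.0016,0.075,-0.006,1],[0,0.0016,0.09,-0.006,1],[0,0.0016,0.105,-0.006,1],[0,0.0016,0.12,-0.006,1],[0,0.0016,0.13,-0.006,1],[0,0.0016,0.14,-0.006,1],[0,0.0016,0.15,-0.006,1],[0,0.0016,0.155,-0.006,1],[0,0.0016,0.155,-0.006,1]]

```text
clock: 6.95
position: [0.564, 0.2434, 0.1402]
ee_rot: [-0.001, -0.192, 0.981, -0.0]
contact_force: [-0.2, 0.1, -4.5]
width: 0.015
gripper_force: 59.2
```

```bash
python3 - <<'E'
from h import *
show(manip.get_state())
E
```

```text
6.95 [0.564  0.2434 0.1402] 202.19 q6 -1.664 [-0.2  0.1 -4.5] [-0.03 -0.01 -0.05] 0.015 59.150362310756464
```

Inside the gap with no contact. Now twist 60° clockwise at this height (lugs at z 84–94, below the roof).

Call:
move_arm:
  deltas:
    - [[0,0,0,0.05,1],[0,0,0,0.1,1],[0,0,0,0.15,1],[0,0,0,0.2,1],[0,0,0,0.25,1],[0,0,0,0.3,1],[0,0,0,0.35,1],[0,0,0,0.4,1],[0,0,0,0.45,1],[0,0,0,0.5,1],[0,0,0,0.5,1],[0,0,0,0.5,1]]

```text
clock: 8.15
position: [0.5646, 0.2436, 0.1413]
ee_rot: [0.0, 0.323, 0.946, 0.0]
contact_force: [-0.2, -0.3, -4.7]
width: 0.0146
gripper_force: 59.4
```

```bash
python3 - <<'E'
from h import *
show(manip.get_state())
E
```

```text
8.15 [0.5646 0.2436 0.1413] 142.31 q6 -0.619 [-0.2 -0.3 -4.7] [-0.01  0.    0.02] 0.0146 59.35588592015847
```

Call:
move_arm:
  deltas:
    - [[0,0,0.005,0,1],[0,0,0.009,0,1],[0,0,0.013,0,1],[0,0,0.016,0,1],[0,0,0.0175,0,1],[0,0,0.0175,0,1]]

```text
clock: 8.75
position: [0.5641, 0.2432, 0.1262]
ee_rot: [-0.0, 0.324, 0.946, -0.001]
contact_force: [-0.7, -1.5, -5.7]
width: 0.0154
gripper_force: 59.2
```

```bash
python3 - <<'E'
from h import *
show(manip.get_state())
E
```

```text
8.75 [0.5641 0.2432 0.1262] 142.2 q6 -0.617 [-0.7 -1.5 -5.7] [-0.35 -0.1   0.05] 0.0154 59.21142770489041
```

Call:
move_arm:
  deltas:
    - [[0,0,0.001,0,1],[0,0,0.001,0,-1],[0,0,0.001,0,-1],[0,0,0.001,0,-1],[0,0,0.001,0,-1],[0,0,0.001,0,-1],[0,0,-0.02,0,-1],[0,0,-0.06,0,-1],[0,0,-0.1,0,-1],[0,0,-0.15,0,-1],[0,0,-0.15,0,-1],[0,0,-0.15,0,-1]]

```text
clock: 9.95
position: [0.5648, 0.2437, 0.2482]
ee_rot: [0.001, 0.324, 0.946, 0.001]
contact_force: [-0.3, -0.7, -1.2]
width: 0.0857
gripper_force: 0.0
```

```bash
python3 - <<'E'
from h import *
import cv2
show(manip.get_state())
a=manip.get_image("wrist")[:,:,::-1];b=manip.get_image("scene")[:,:,::-1]
cv2.imwrite("pics/f.png",np.hstack([cv2.resize(a,(400,300)),cv2.resize(b[180:480,300:640],(400,300))]))
E
```

```text
9.95 [0.5648 0.2437 0.2482] 142.19 q6 -0.617 [-0.3 -0.7 -1.2] [-0.04 -0.01  0.  ] 0.0857 0.0
```

View pics/f.png

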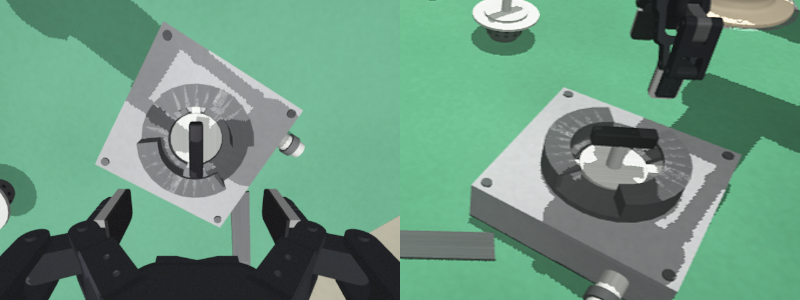

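The cartridge sits level inside the collar with its handle turned about 60° from the gaps, and the gripper is open and clear. At release the TCP height put its origin at about 20 mm, which is the locked height.

```bash
python3 -c "
from rig import manip
print(manip.sign_off())"
```

```text
the job is handed in; nothing more can be done
None
```

I fitted the lugged cartridge into the filter box, twisted it about 60° clockwise and seated it at the locked height (about 20 mm). I then released it and handed the job in at about 10 s, without touching the other two cartridges; sign-off returned no verdict.

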